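Turn the cue-rack block over in the slide-jaw vise

TASK

The wooden cue-rack block is clamped in the small vise with its notched face down. Turn it over so that the notches face straight up, sitting flat on the vise bed, square and centred between the jaws, then close the sliding jaw and press it firmly onto the block for a moment (about 10 N, never crushing it), so that the block sits against the fixed jaw with no play. Leave the chalk, the tin and the brush where they are.

Things in the scene. Friction and masses are not known exactly. Their poses are not given: they have to be found in the camera images.
- cue_block: Pale wooden block, 60 mm long (x) x 40 wide (y) x 44 high (z), about 0.1 kg. Origin: centre of the notched face; +z points from it to the plain face. Two notches, 13 mm wide, 14 deep, cross the notched face at x = -12 and +12 mm. Starts notched face down on the vise bed, x along the jaws, its ends standing 3 to 13 mm out of them. Either end may come to either side.
- block_center (a point): Centre of the block (22 mm from each of the two 60 x 40 faces, axes as cue_block).
- vise: Grey and steel vise fixed to the bench; origin on the bench under where the block's centre belongs. Base 44 mm wide (x), y = -150 to +50 mm (8 mm high foot to y = +80); its top, the bed, is 20 mm above the bench. Fixed jaw: 44 mm wide, from y = +20 (gripping face) to +42, top 40 mm above the bench. Sliding jaw on the -y side.
- vise_seat (a point): Point on the bed 20 mm above the vise origin, axes as the vise: a correctly clamped block has its centre 22 mm above this point.
- jaw (a joint): Sliding jaw position in m, 0 to 0.055, growing as it opens (along vise -y). The gap between the jaw faces is 30 mm + this value: 0.010 when tight on the 40 mm wide block. It stays where it is left; about 3 N to slide. Starts with 1 to 3 mm of play.
- jaw_post (a point): Grip point on the black square post (16 x 16 mm, top 10 mm above the point, 66 mm above the bench) on the sliding jaw, 56 mm behind the jaw's gripping face; moves with it, axes as the vise. The jaw is 44 mm wide, 18 mm thick, top 40 mm above the bench; the slide under the post is 30 mm above the bench.
- chalk: Small blue cue-chalk cube, 23 mm, bystander. Origin at the centre of its underside.
- wax_tin: Flat aluminium tin, 68 mm across, 28 mm high, bystander. Origin at the centre of its underside.
- brush: Wooden table brush, 110 x 36 mm, 34 mm high, bystander. Origin at the centre of its underside.
Mind the look-alikes: they are no part of the job. Of the things like the cue_block, leave any that is turquoise; of the rest the larger one is meant.

How it is judged:
By the outcome, as a careful person would: the job done as asked, in the order asked, and still so for the second after the job is handed in, with the robot touching nothing.
It also fails if it takes over 72 s, if anything falls off the work surface, if the arm or the gripper's body presses on something with over 40 N, if the wrist force passes 120 N, or if a joint passes its speed limit or range.

ROBOT

A 6-joint arm with a two-finger parallel gripper is mounted at the origin on the work surface. World frame = base frame: x ahead of the robot, y to its left, z up, the work surface at z = 0. Lengths are in m, angles in rad, forces in N, time in s.
With the tool pointing down it reaches from about 0.375 to 0.9 m from the base axis. Payload 3.1 kg.
Tool frame: the origin (TCP) lies midway between the tips of the shut fingers; the grasp point (between the pads) lies 19 mm behind it; z points along the fingers, y is the line along which they close (so a half turn about z gives the same grasp; the last joint's range is limited). The gripper opens to 87 mm and grips with 3 to 60 N. Pads are 19 mm wide; open, the fingers measure 117 mm over their backs; the gripper's body (75 mm by 190 mm) begins 51 mm behind the grasp point.
Start: joints at [-1.333, 0.527, 1.433, -0, 1.181, -0.178], TCP at [0.252, -0.572, 0.223] pointing down, gripper open.
Joint ranges: [-3.08, 3.08], [-0.75, 2.2], [0.22, 2.44], [-1.43, 4.57], [0, 2.65], [-2.85, 2.85]. Speed limits (rad/s): [2.79, 2.79, 3.14, 3.14, 3.14, 3.14].

INTERFACE

Orientations are given as a unit quaternion [x, y, z, w].
In Python, from rig import robot gives the robot as it stands. The module is installed in compiled form; this text tells all that it offers.
- The arm moves only by the tool play_rows, never from a script. Its arguments are lists of equal length, an entry for each row: "gripper": the closure, from -1 (fully open) to 1 (shut); "delta_pos": the shift along the tool's x, y, z in cm, a list of three; "turn": the turn, a rotation vector about the tool's x, y, z in rad, a list of three. A call has 1 to 12 rows; each row is the pose to reach, as a shift and turn from the pose commanded when the call began, along the tool's axes at that moment; what a row does not reach only later rows make up. A row lasts 1/8 s, in which the tool goes at most 62.5 mm and 10.7 degrees, less where a joint would pass 70% of its speed; a pose out of reach is approached as far as the arm can. A call with a gripper value outside its range is refused whole. The fingers move at their own pace and stop on an object; "squeeze" is the grip in N (left out, the last holds). Time passes only in rows, so rows that repeat a pose let the fingers close. It gives the time, the measured TCP pose, the force, the opening and the grip force at its end, in the units of the state.
- robot.get_obs(): the state, without advancing time (a new reading comes with each control period).
- robot.camera(name): name is "side" or "top" or "wrist"; returns a dict with "color" (384x512x3 uint8, red, green, blue), "vfov" (degrees; the focal length in pixels is half the picture's height over the tangent of half this angle, whatever the lens; pixels are square), "cx", "cy" (the principal point, pixels), "R" (3x3) and "t" (3): a world point X has camera coordinates R X + t. Camera axes: x right, y down, z forward; pixel columns grow to the right and rows downward; lengths in m; the calibration is good to about 2 mm. A picture is of the moment at which its call begins. There is no depth.
- robot.hand_in(): hands the job in; it is judged then, once.
The state is a dict: "time": time; "q": joint angles; "joint_velocities": joint speeds; "joint_torque": joint torques, N m; "position": TCP position; "tool_rot": TCP orientation; "ft_force": force on the tool from outside, world axes, zero at the start; "moment": the same for the moment, N m; "grip_width": finger opening in m; "grip_force": force on a finger pad.
Only numpy, scipy, OpenCV 4.12 (cv2) and the standard library are available. Lean on these libraries where they do the work, as an engineer would, in place of code of your own. Each camera call takes 0.05 s, during which the arm holds its last target. There are 200 camera calls.

## Working session

There is one attempt and no reset: what is moved stays moved. The work goes in short steps, Python scripts to look and compute and a tool call to move; the robot and the scene stay as the last step left them, time stands still between calls to the robot, and variables do not carry over. Pictures are saved under pics/ and viewed, at most 10 in all, crops included, and the job is handed in when it is done.

Besides the shell and the picture viewer there is one more tool, called after ">>>" in YAML: its name, and indented under it one key for each argument. play_rows: Moves the arm, as the interface text tells. Its arguments: {"type":"object","properties":{"gripper":{"type":"array","items":{"type":"number"}},"delta_pos":{"type":"array","items":{"type":"array","items":{"type":"number"}}},"turn":{"type":"array","items":{"type":"array","items":{"type":"number"}}},"squeeze":{"type":"number"}},"required":["gripper","delta_pos","turn"]}

```bash
mkdir -p pics
cat > h.py <<'E'
import numpy as np, cv2
from rig import robot
from scipy.spatial.transform import Rotation as Ro
def cam(n):
    c=robot.camera(n); c["f"]=c["color"].shape[0]/2/np.tan(np.radians(c["vfov"])/2); return c
def ray(c,u,v,z):
    d=c["R"].T@np.array([(u-c["cx"])/c["f"],(v-c["cy"])/c["f"],1]); o=-c["R"].T@c["t"]
    return o+d*(z-o[2])/d[2]
def proj(c,X):
    p=c["R"]@np.array(X)+c["t"]; return p[:2]/p[2]*c["f"]+[c["cx"],c["cy"]]
def save(im,n): cv2.imwrite("pics/"+n,im[...,::-1])
E
python3 - <<'E'
from h import *
a=cam("top");b=cam("side")
np.savez("t0.npz",**a);np.savez("s0.npz",**b)
save(np.vstack([a["color"],b["color"]])[:, :],"x.png")
im=np.hstack([a["color"],b["color"]]); im=cv2.resize(im,(800,300)); 
save(a["color"],"top0.png");save(b["color"],"side0.png")
for c in(a,b):print(c["vfov"],-c["R"].T@c["t"],c["R"][2])
o=robot.get_obs();print(o)
E
```

```text
54.08718173020898 [0.4477833  0.03210615 0.85952867] [ 0.18524215 -0.00664719 -0.98267042]
51.134317725960095 [ 0.52807553 -0.55986183  0.77957083] [ 0.06808504  0.66254277 -0.74592326]
{'time': 0.1, 'q': array([-1.33347744e+00,  5.28387813e-01,  1.43374807e+00,  1.84064803e-05,
        1.18141914e+00, -1.78472853e-01]), 'joint_velocities': array([-8.75444524e-04, -2.17644044e-03, -1.06286831e-03, -9.41209123e-04,
       -9.38615848e-05,  8.06021951e-04]), 'joint_torque': array([-7.61899610e-04, -4.40985596e+01, -1.77150160e+01,  6.34347531e-02,
        5.33927442e-02, -4.35102629e-05]), 'position': array([ 0.25233834, -0.57108448,  0.22166882]), 'tool_rot': array([ 9.78467627e-01,  2.06398012e-01, -2.03580096e-05, -9.81009724e-04]), 'ft_force': array([ 0.33361281,  0.57080951, -1.03886383]), 'moment': array([0.0024124 , 0.00394016, 0.00321589]), 'grip_force': 0.0, 'grip_width': 0.0868791064256084}
```

View pics/top0.png

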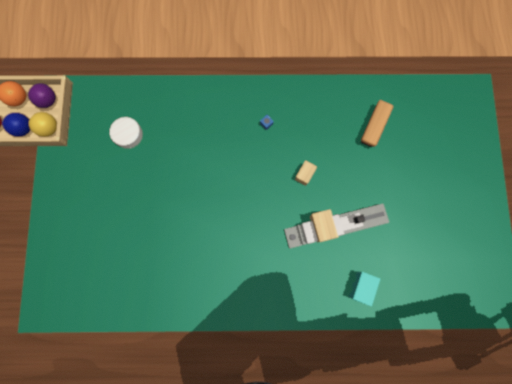

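View pics/side0.png

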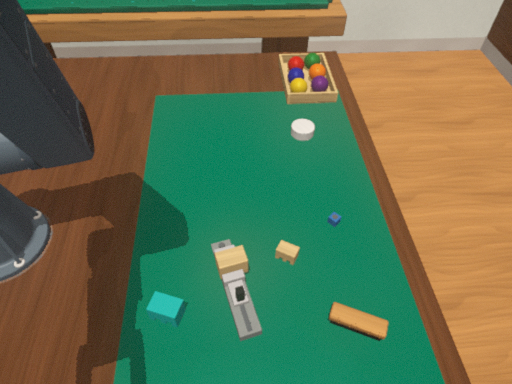

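Top view: the candidates are the pale block in the vise at (325,225), a smaller loose pale block at (306,172) and a turquoise block at (366,289). The one in the vise fits, as it is the larger pale one and is clamped. The fixed jaw is at (306,233), the post at (358,218). I'll confirm this in a crop and measure.

Run:
```python
from h import *
a=dict(np.load("t0.npz"));b=dict(np.load("s0.npz"))
A=cv2.resize(a["color"][150:260,270:400],None,fx=4,fy=4,interpolation=cv2.INTER_CUBIC)
B=cv2.resize(b["color"][230:345,190:310],None,fx=4,fy=4,interpolation=cv2.INTER_CUBIC)
im=np.zeros((460,520+480,3),np.uint8);im[:440,:520]=A;im[:460,520:]=B
save(cv2.resize(im,(800,368)),"crop0.png")
for n,c,zt in(("top",a,.064),("side",b,.064)):
    hsv=cv2.cvtColor(c["color"],cv2.COLOR_RGB2HSV)
    x0,x1,y0,y1=(270,400,150,260) if n=="top" else (190,310,230,345)
    roi=np.zeros(hsv.shape[:2],np.uint8);roi[y0:y1,x0:x1]=255
    for nm,lo,hi,z in(("wood",(8,60,120),(30,200,255),.064),("grey",(0,0,70),(180,45,255),.03),("black",(0,0,0),(180,255,45),.066)):
        m=cv2.inRange(hsv,lo,hi)&roi
        for k in cv2.findContours(m,0,2)[0]:
            if cv2.contourArea(k)<15: continue
            r=cv2.minAreaRect(k); P=np.array([ray(c,*q,z)[:2] for q in cv2.boxPoints(r)])
            print(n,nm,cv2.contourArea(k),np.round(r[0],1),P.round(4).tolist(),ray(c,*r[0],z).round(4))
```

```text
top wood 527.0 [324.  225.1] [[0.5477, -0.0835], [0.5587, -0.1247], [0.4982, -0.1386], [0.4876, -0.0978]] [ 0.5228 -0.1112  0.064 ]
top wood 244.5 [305.6 171.8] [[0.6273, -0.0515], [0.6663, -0.0743], [0.6508, -0.0999], [0.612, -0.077]] [ 0.639  -0.0757  0.064 ]
top grey 558.0 [300.5 233.9] [[0.5226, -0.0276], [0.5381, -0.0915], [0.4915, -0.1016], [0.4764, -0.0383]] [ 0.507  -0.0647  0.03  ]
top grey 993.0 [360.2 218.6] [[0.5481, -0.1357], [0.5781, -0.2515], [0.5318, -0.2606], [0.5025, -0.1458]] [ 0.54   -0.1982  0.03  ]
side wood 669.5 [231.6 261.3] [[0.4857, -0.1009], [0.5488, -0.0851], [0.5594, -0.1476], [0.4991, -0.1616]] [ 0.5231 -0.1246  0.064 ]
side wood 328.0 [286.3 251.5] [[0.6088, -0.1179], [0.6278, -0.0771], [0.6679, -0.1004], [0.6479, -0.1399]] [ 0.6381 -0.1092  0.064 ]
side grey 1457.0 [241.2 304. ] [[0.4973, -0.135], [0.5454, -0.1219], [0.5751, -0.2639], [0.5318, -0.2738]] [ 0.5382 -0.2027  0.03  ]
side grey 154.5 [222.5 245.1] [[0.4782, -0.0557], [0.5264, -0.0437], [0.5306, -0.067], [0.4831, -0.0785]] [ 0.5045 -0.0614  0.03  ]
```

View pics/crop0.png

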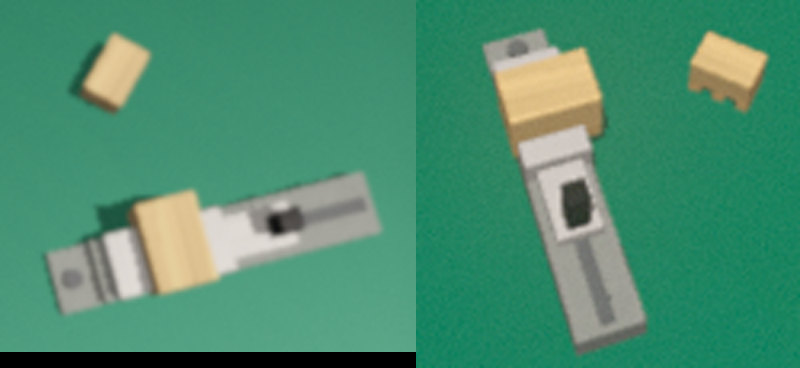

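The crop confirms it: the larger pale block is clamped in the vise, the small one is loose and the turquoise one is to be left. I'll hover above the vise and look with the wrist camera.

```bash
cat >> h.py <<'E'
def rot(yaw,tilt=0):
    """tool y = (cos yaw,sin yaw,0); tool z down; tilt (deg, + : gripper body leans to vise +y) about tool y"""
    y=np.array([np.cos(np.radians(yaw)),np.sin(np.radians(yaw)),0]);z=np.array([0,0,-1.]);x=np.cross(y,z)
    R0=Ro.from_matrix(np.c_[x,y,z])
    return Ro.from_rotvec(np.radians(tilt)*y)*R0*Ro.identity() if False else Ro.from_rotvec(-np.radians(tilt)*y)*R0
def goto(P,yaw,tilt=0,grasp=False):
    """numbers of the move that takes the TCP (or grasp point) to P"""
    o=robot.get_obs();R=Ro.from_quat(o["tool_rot"]);T=rot(yaw,tilt)
    P=np.array(P,float)
    if grasp: P=P+T.apply([0,0,.019])
    print("delta cm",(R.inv().apply(P-o["position"])*100).round(2),"turn",(R.inv()*T).as_rotvec().round(4),"t",round(o["time"],2))
E
python3 - <<'E'
from h import *
print(rot(13.5,45).apply([0,0,-1]))
goto([.523,-.113,.24],13.5)
E
```

```text
[-0.1650708   0.68756936  0.70710678]
delta cm [ 43.26 -30.98  -1.76] turn [-0.0014 -0.0016 -1.3906] t 0.1
```

>>> play_rows:
  gripper: [-1, -1, -1, -1, -1, -1, -1, -1, -1, -1, -1, -1]
  delta_pos:
    - [4.3, -3.1, -1.8]
    - [8.6, -6.2, -1.8]
    - [13, -9.3, -1.8]
    - [17.3, -12.4, -1.8]
    - [21.6, -15.5, -1.8]
    - [26, -18.6, -1.8]
    - [30.3, -21.7, -1.8]
    - [34.6, -24.8, -1.8]
    - [38.9, -27.9, -1.8]
    - [43.26, -30.98, -1.8]
    - [43.26, -30.98, -1.8]
    - [43.26, -30.98, -1.8]
  turn:
    - [0, 0, -0.14]
    - [0, 0, -0.28]
    - [0, 0, -0.42]
    - [0, 0, -0.56]
    - [0, 0, -0.7]
    - [0, 0, -0.84]
    - [0, 0, -0.98]
    - [0, 0, -1.12]
    - [0, 0, -1.26]
    - [0, 0, -1.39]
    - [0, 0, -1.39]
    - [0, 0, -1.39]

```text
time: 1.6
position: [0.5226, -0.1136, 0.2402]
tool_rot: [0.619, 0.785, -0.0, -0.0]
ft_force: [-0.7, -0.9, 0.7]
grip_width: 0.0869
grip_force: 0.0
```

Run:
```python
from h import *
c=cam("wrist");np.savez("w0.npz",**c);save(c["color"],"w0.png")
print(-c["R"].T@c["t"],c["R"][2],c["vfov"],robot.get_obs()["position"],robot.get_obs()["q"])
```

```text
[ 0.50486808 -0.03826866  0.40264874] [ 0.06664639 -0.28088129 -0.95742569] 64.35731406630879 [ 0.52248048 -0.11426692  0.24026442] [-4.24044710e-01  3.84789272e-01  1.63719788e+00 -6.24740424e-04
  1.12040226e+00 -6.57599805e-01]
```

View pics/w0.png

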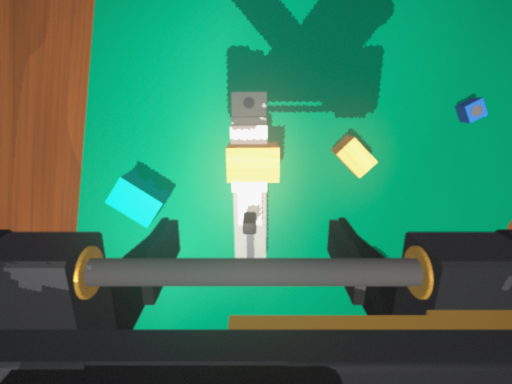

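The wrist view shows image up = vise +y: fixed jaw at (249,131), foot bolt (249,102), block spanning (227–280, 143–183), jaw post top at (250,222). Now to measure the edges.

```bash
cat > m.py <<'E'
from h import *
c=dict(np.load("w0.npz"))
hsv=cv2.cvtColor(c["color"],cv2.COLOR_RGB2HSV)
roi=np.zeros(hsv.shape[:2],np.uint8);roi[80:262,215:290]=255
grey=cv2.inRange(hsv,(0,0,60),(180,60,255))&roi
wood=cv2.inRange(hsv,(10,70,120),(32,255,255))&roi
for r in (98,104,110,128,134,138,195,205,215,225,240):
    x=np.flatnonzero(grey[r]);
    if len(x): z=.008 if r<112 else (.04 if r<142 or r<192 else .02); print(r,x.min(),x.max()+1,z,ray(c,x.min(),r+.5,z)[:2].round(4),ray(c,x.max()+1,r+.5,z)[:2].round(4))
for r in range(142,186,4):
    x=np.flatnonzero(wood[r]);print("w",r,(x.min(),x.max()+1,hsv[r,250]) if len(x) else hsv[r,250])
for col in (240,262): print(col,[(r,tuple(int(v) for v in c["color"][r,col])) for r in range(84,200,1) if r in range(84,98) or 116<r<148 or r>160])
E
python3 m.py
```

```text
98 231 267 0.008 [ 0.4794 -0.0513] [ 0.523  -0.0409]
104 231 267 0.008 [ 0.4809 -0.0584] [ 0.5247 -0.0479]
110 231 267 0.008 [ 0.4825 -0.0655] [ 0.5265 -0.055 ]
128 229 269 0.04 [ 0.4864 -0.084 ] [ 0.5321 -0.073 ]
134 230 271 0.04 [ 0.489  -0.0906] [ 0.5362 -0.0793]
138 230 269 0.04 [ 0.49   -0.0952] [ 0.535  -0.0844]
195 233 268 0.02 [ 0.509  -0.1711] [ 0.554  -0.1603]
205 233 268 0.02 [ 0.512  -0.1849] [ 0.5575 -0.174 ]
215 233 267 0.02 [ 0.5151 -0.1989] [ 0.5598 -0.1882]
225 234 267 0.02 [ 0.5196 -0.213 ] [ 0.5634 -0.2025]
240 234 266 0.02 [ 0.5244 -0.2351] [ 0.5676 -0.2247]
w 142 (np.int64(268), np.int64(277), array([ 16,  30, 215], dtype=uint8))
w 146 (np.int64(228), np.int64(279), array([ 17, 103, 184], dtype=uint8))
w 150 (np.int64(226), np.int64(280), array([ 29,  67, 247], dtype=uint8))
w 154 (np.int64(226), np.int64(280), array([ 29,  65, 247], dtype=uint8))
w 158 (np.int64(279), np.int64(280), array([ 30,  52, 247], dtype=uint8))
w 162 (np.int64(279), np.int64(280), array([ 29,  55, 247], dtype=uint8))
w 166 (np.int64(226), np.int64(280), array([ 29,  58, 247], dtype=uint8
[... 3590 characters left out ...]
1)), (171, (247, 244, 181)), (172, (247, 245, 184)), (173, (247, 245, 185)), (174, (247, 245, 185)), (175, (247, 245, 184)), (176, (247, 245, 182)), (177, (247, 244, 182)), (178, (247, 244, 183)), (179, (247, 245, 185)), (180, (247, 246, 192)), (181, (247, 247, 209)), (182, (247, 247, 244)), (183, (247, 247, 247)), (184, (247, 247, 247)), (185, (247, 247, 247)), (186, (247, 247, 247)), (187, (247, 247, 247)), (188, (247, 247, 247)), (189, (247, 247, 247)), (190, (247, 247, 247)), (191, (247, 246, 245)), (192, (239, 234, 226)), (193, (219, 214, 197)), (194, (227, 222, 209)), (195, (223, 218, 204)), (196, (216, 210, 192)), (197, (215, 209, 191)), (198, (215, 209, 193)), (199, (225, 221, 209))]
```

Run:
```python
from h import *
c=dict(np.load("w0.npz"))
P=lambda u,v,z:ray(c,u,v,z)[:2]
m=[(P(231,r+.5,.008)+P(267,r+.5,.008))/2 for r in(98,104,110)]+[(P(a,r+.5,.02)+P(b,r+.5,.02))/2 for r,a,b in((195,233,268),(205,233,268),(215,233,267),(225,234,267),(240,234,266))]
m=np.array(m);d=m[0]-m[-1]
vx,vy,x0,y0=cv2.fitLine(m.astype(np.float32),cv2.DIST_L2,0,.01,.01).ravel()
y=np.array([vx,vy])*np.sign(vy);x=np.array([y[1],-y[0]]);print("yaw axis",np.degrees(np.arctan2(x[1],x[0])))
base=np.array([x0,y0])
f=lambda p:((p-base)@x,(p-base)@y)
e=f(P(249,91.7,.008));j=f(P(249,125,.04));print("foot end",e,"jaw back",j,"origins y:",e[1]-.08,j[1]-.042)
oy=(e[1]-.08+j[1]-.042)/2
O=base+oy*y;print("origin",O)
g=lambda p:(np.array([(p-O)@x,(p-O)@y])*1000).round(1)
for u,v in((226.5,149),(280,149),(227.3,180),(279.2,180),(253,147.3),(253,181.6)):print("block",g(P(u,v,.064)))
print("post top",g(P(250,222,.066)))
for r in range(206,236,2): print(r,c["color"][r,250].tolist(), end=' ')
```

```text
yaw axis 13.909158
foot end (np.float64(6.418802148116382e-05), np.float64(0.10687991315686368)) jaw back (np.float64(5.786963775785553e-05), np.float64(0.06944188046530517)) origins y: 0.02687991315686368 0.027441880465305164
origin [ 0.51843436 -0.11561399]
block [-25.1  18.4]
block [34.8 17.9]
block [-25.4 -17.7]
block [ 34.5 -18.2]
block [ 4.6 20.1]
block [  4.3 -19.9]
post top [  0.3 -69.6]
206 [219, 211, 199] 208 [212, 203, 191] 210 [209, 199, 189] 212 [145, 141, 129] 214 [113, 112, 96] 216 [110, 111, 95] 218 [109, 109, 95] 220 [104, 106, 92] 222 [108, 110, 96] 224 [134, 132, 122] 226 [133, 133, 122] 228 [130, 131, 120] 230 [126, 126, 116] 232 [120, 121, 112] 234 [154, 154, 150]
```

```bash
cat >> h.py <<'E'
YAW=13.9;O=np.array([.51843,-.11561])
def V(x,y,z):
    c,s=np.cos(np.radians(YAW)),np.sin(np.radians(YAW))
    return [O[0]+(c*x-s*y)/1000,O[1]+(s*x+c*y)/1000,z/1000]
def vp(p):
    c,s=np.cos(np.radians(YAW)),np.sin(np.radians(YAW));d=(np.array(p)[:2]-O)*1000
    return [round(c*d[0]+s*d[1],1),round(-s*d[0]+c*d[1],1),round(p[2]*1000,1)]
E
python3 - <<'E'
from h import *
goto(V(0,-78,56),YAW,0,True)
E
```

```text
delta cm [-7.84 -0.34 20.33] turn [-0.001  -0.     -0.0088] t 1.65
```

>>> play_rows:
  gripper: [-1, -1, -1, -1, -1, -1, 1, 1, 1, 1, 1]
  delta_pos:
    - [-4, -0.3, 3]
    - [-7.8, -0.34, 7]
    - [-7.84, -0.34, 12]
    - [-7.84, -0.34, 17]
    - [-7.84, -0.34, 20.3]
    - [-7.84, -0.34, 20.3]
    - [-7.84, -0.34, 20.3]
    - [-7.84, -0.34, 20.3]
    - [-7.84, -0.34, 20.3]
    - [-7.84, -0.34, 20.3]
    - [-7.84, -0.34, 20.3]
  turn:
    - [0, 0, -0.0088]
    - [0, 0, -0.0088]
    - [0, 0, -0.0088]
    - [0, 0, -0.0088]
    - [0, 0, -0.0088]
    - [0, 0, -0.0088]
    - [0, 0, -0.0088]
    - [0, 0, -0.0088]
    - [0, 0, -0.0088]
    - [0, 0, -0.0088]
    - [0, 0, -0.0088]
  squeeze: 30

```text
time: 3.02
position: [0.5382, -0.1906, 0.0379]
tool_rot: [0.616, 0.788, 0.0, 0.0]
ft_force: [0.4, -0.6, -0.3]
grip_width: 0.0447
grip_force: 0.0
```

>>> play_rows:
  gripper: [1, 1, 1, 1, 1, 1, 1, 1, 1, 1, 1, 1]
  delta_pos:
    - [0, 0, 0]
    - [0, 0, 0]
    - [0, 0, 0]
    - [0, 0, 0]
    - [0, 0, 0]
    - [0, 0, 0]
    - [-0.5, 0, 0]
    - [-1.3, 0, 0]
    - [-2.1, 0, 0]
    - [-2.9, 0, 0]
    - [-3.7, 0, 0]
    - [-4.0, 0, 0]
  turn:
    - [0, 0, 0]
    - [0, 0, 0]
    - [0, 0, 0]
    - [0, 0, 0]
    - [0, 0, 0]
    - [0, 0, 0]
    - [0, 0, 0]
    - [0, 0, 0]
    - [0, 0, 0]
    - [0, 0, 0]
    - [0, 0, 0]
    - [0, 0, 0]

```text
time: 4.53
position: [0.5453, -0.2286, 0.0373]
tool_rot: [0.616, 0.788, -0.001, -0.003]
ft_force: [-5.5, 1.4, 5.8]
grip_width: 0.0157
grip_force: 30.0
```

Run:
```python
from h import *
o=robot.get_obs();print(vp(o["position"]),o["grip_width"],o["grip_force"],o["ft_force"])
```

```text
[np.float64(-1.1), np.float64(-116.1), np.float64(37.3)] 0.015659965960230025 29.97996815596707 [-5.54917773  1.44181895  5.76674163]
```

Run:
```python
from h import *
goto(V(4.6,0,140),YAW,45,True)
goto(V(4.6,0,42),YAW,45,True)
```

```text
delta cm [10.3   0.54 -8.88] turn [-0.0037 -0.7894  0.0032] t 4.53
delta cm [10.26  0.59  0.92] turn [-0.0037 -0.7894  0.0032] t 4.53
```

>>> play_rows:
  gripper: [-1, -1, -1, -1, -1, -1, -1, -1, -1, -1, -1, -1]
  delta_pos:
    - [0, 0, 0]
    - [0, 0, 0]
    - [0, 0, -4]
    - [1, 0.1, -9]
    - [2.5, 0.2, -12]
    - [4, 0.3, -12]
    - [5.5, 0.4, -11]
    - [7, 0.5, -11]
    - [8.5, 0.5, -10]
    - [10.3, 0.54, -9]
    - [10.3, 0.54, -8.9]
    - [10.3, 0.54, -8.9]
  turn:
    - [0, 0, 0]
    - [0, 0, 0]
    - [0, 0, 0]
    - [0, -0.05, 0]
    - [0, -0.16, 0]
    - [0, -0.28, 0]
    - [0, -0.4, 0]
    - [0, -0.52, 0]
    - [0, -0.65, 0]
    - [-0.004, -0.78, 0.003]
    - [-0.004, -0.789, 0.003]
    - [-0.004, -0.789, 0.003]

```text
time: 6.02
position: [0.5281, -0.1265, 0.1253]
tool_rot: [0.568, 0.728, -0.235, 0.303]
ft_force: [0.4, -0.1, 0.1]
grip_width: 0.0869
grip_force: 0.0
```

Run:
```python
from h import *
o=robot.get_obs();R=Ro.from_quat(o["tool_rot"]);print(vp(o["position"]-R.apply([0,0,.019])),R.as_matrix().round(3).tolist(),o["grip_width"],o["q"].round(2))
goto(V(4.6,0,42),YAW,45,True)
c=cam("side");save(c["color"],"s1.png");np.savez("s1.npz",**c)
```

```text
[np.float64(6.7), np.float64(0.5), np.float64(138.7)] [[-0.17, 0.97, 0.174], [0.685, 0.243, -0.687], [-0.708, 0.003, -0.706]] 0.08686548031040342 [-0.06  0.67  1.93 -1.31  0.77  0.79]
delta cm [ 6.81 -0.24  6.86] turn [0.0041 0.0016 0.0004] t 6.03
```

View pics/s1.png

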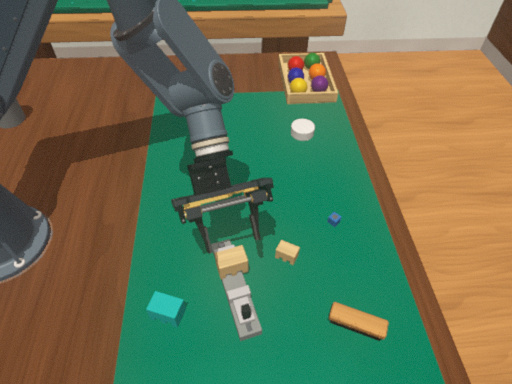

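Run:
```python
from h import *
goto(V(4.6,0,90),YAW-.4,35,True)
goto(V(4.6,0,43),YAW-.4,35,True)
```

```text
delta cm [ 3.88 -0.27  3.43] turn [0.0088 0.1768 0.0038] t 6.08
delta cm [ 7.21 -0.29  6.74] turn [0.0088 0.1768 0.0038] t 6.08
```

>>> play_rows:
  gripper: [-1, -1, -1, -1, -1, -1, -1, -1]
  delta_pos:
    - [1, -0.2, 1]
    - [2, -0.27, 2]
    - [3.9, -0.27, 3.4]
    - [4.8, -0.28, 4.3]
    - [5.6, -0.28, 5.1]
    - [6.4, -0.29, 6]
    - [7.2, -0.29, 6.7]
    - [7.2, -0.29, 6.7]
  turn:
    - [0.004, 0.08, 0.002]
    - [0.0088, 0.177, 0.0038]
    - [0.0088, 0.177, 0.0038]
    - [0.0088, 0.177, 0.0038]
    - [0.0088, 0.177, 0.0038]
    - [0.0088, 0.177, 0.0038]
    - [0.0088, 0.177, 0.0038]
    - [0.0088, 0.177, 0.0038]

```text
time: 7.08
position: [0.5256, -0.1267, 0.0285]
tool_rot: [0.592, 0.748, -0.186, 0.237]
ft_force: [-1.1, -0.2, -0.2]
grip_width: 0.0869
grip_force: 0.0
```

```bash
cat >> h.py <<'E'
def st():
    o=robot.get_obs();R=Ro.from_quat(o["tool_rot"]);m=R.as_matrix()
    print("grasp pt vise",vp(o["position"]-R.apply([0,0,.019])),"yaw",np.degrees(np.arctan2(m[1,1],m[0,1])).round(2),"ydip",m[2,1].round(4),"tilt",np.degrees(np.arctan2(-m[2,0],-m[2,2])).round(1),"w",o["grip_width"].round(4),o["grip_force"].round(1),"q",o["q"].round(2),"F",o["ft_force"].round(1),"t",round(o["time"],2))
E
python3 -c "
from h import *
st();goto(V(4.6,0,43),YAW-.4,35,True)"
```

```text
Traceback (most recent call last):
  File "h.py", line 32, in st
    print("grasp pt vise",vp(o["position"]-R.apply([0,0,.019])),"yaw",np.degrees(np.arctan2(m[1,1],m[0,1])).round(2),"ydip",m[2,1].round(4),"tilt",np.degrees(np.arctan2(-m[2,0],-m[2,2])).round(1),"w",o["grip_width"].round(4),o["grip_force"].round(1),"q",o["q"].round(2),"F",o["ft_force"].round(1),"t",round(o["time"],2))
                                                                                                                                                                                                        ^^^^^^^^^^^^^^^^^^^^^
AttributeError: 'float' object has no attribute 'round'
```

```bash
sed -i 's/o\["grip_width"\].round(4),o\["grip_force"\].round(1)/round(o["grip_width"],4),round(o["grip_force"],1)/' h.py
python3 -c "
from h import *
st();goto(V(4.6,0,43),YAW-.4,35,True)"
```

```text
grasp pt vise [np.float64(4.4), np.float64(-1.6), np.float64(44.0)] yaw 13.32 ydip 0.0015 tilt 35.1 w 0.0869 0.0 q [-0.14  0.8   1.93 -1.33  0.58  0.83] F [-1.1 -0.2 -0.2] t 7.08
delta cm [ 0.19  0.02 -0.01] turn [-0.0006  0.0009 -0.0035] t 7.08
```

>>> play_rows:
  gripper: [-1, 1, 1, 1, 1, 1, 1, 1, 1, 1, 1, 1]
  delta_pos:
    - [0.19, 0.02, 0]
    - [0.19, 0.02, 0]
    - [0.19, 0.02, 0]
    - [0.19, 0.02, 0]
    - [0.19, 0.02, 0]
    - [0.19, 0.02, 0]
    - [0.19, 0.02, 0]
    - [-0.2, 0.02, -0.55]
    - [-1.2, 0.02, -2.0]
    - [-2.7, 0.02, -4.1]
    - [-4.4, 0.02, -6.55]
    - [-5.55, 0.02, -8.2]
  turn:
    - [0, 0, 0]
    - [0, 0, 0]
    - [0, 0, 0]
    - [0, 0, 0]
    - [0, 0, 0]
    - [0, 0, 0]
    - [0, 0, 0]
    - [0, 0, 0]
    - [0, 0, 0]
    - [0, 0, 0]
    - [0, 0, 0]
    - [0, 0, 0]
  squeeze: 25

```text
time: 8.57
position: [0.5247, -0.1239, 0.1286]
tool_rot: [0.591, 0.748, -0.186, 0.237]
ft_force: [0.9, -0.6, -1.1]
grip_width: 0.06
grip_force: 25.0
```

Run:
```python
from h import *
st();print(V(120,180,80))
goto(V(120,180,90),YAW,-55,True)
goto(V(120,180,60),YAW,-55,True)
goto(V(120,180,21),YAW,-55,True)
```

```text
grasp pt vise [np.float64(4.2), np.float64(1.3), np.float64(144.1)] yaw 13.4 ydip 0.0014 tilt 35.0 w 0.06 25.0 q [-0.13  0.6   1.9  -1.03  0.68  0.47] F [ 0.9 -0.6 -1.1] t 8.57
[np.float64(0.5916749301434754), np.float64(0.08794633178134599), 0.08]
delta cm [19.72 11.4  -7.78] turn [ 0.0032  1.5717 -0.0093] t 8.57
delta cm [21.45 11.4  -5.32] turn [ 0.0032  1.5717 -0.0093] t 8.57
delta cm [23.69 11.39 -2.13] turn [ 0.0032  1.5717 -0.0093] t 8.57
```

>>> play_rows:
  gripper: [1, 1, 1, 1, 1, 1, 1, 1, 1, 1, 1, 1]
  delta_pos:
    - [2, 1.1, -1.5]
    - [4, 2.3, -3]
    - [6, 3.4, -4.5]
    - [8, 4.6, -6]
    - [10, 5.7, -7]
    - [12, 6.8, -7.8]
    - [14, 8, -7.8]
    - [16, 9.1, -7.8]
    - [18, 10.3, -7.8]
    - [19.7, 11.4, -7.8]
    - [20.6, 11.4, -6.6]
    - [21.4, 11.4, -5.3]
  turn:
    - [0, 0.157, 0]
    - [0, 0.314, 0]
    - [0, 0.471, 0]
    - [0, 0.628, 0]
    - [0, 0.785, 0]
    - [0, 0.942, 0]
    - [0, 1.1, 0]
    - [0, 1.257, 0]
    - [0.003, 1.414, -0.009]
    - [0.003, 1.572, -0.009]
    - [0.003, 1.572, -0.009]
    - [0.003, 1.572, -0.009]

```text
time: 10.07
position: [0.5875, 0.1025, 0.0471]
tool_rot: [0.547, 0.699, 0.284, -0.363]
ft_force: [0.4, -0.6, -0.4]
grip_width: 0.0597
grip_force: 25.0
```

Run:
```python
from h import *
st()
goto(V(120,180,21),YAW,-55,True)
c=cam("side");save(c["color"][60:300,200:500],"s2.png");np.savez("s2.npz",**c)
```

```text
grasp pt vise [np.float64(119.5), np.float64(179.5), np.float64(58.0)] yaw 13.94 ydip -0.0009 tilt -54.9 w 0.0597 25.0 q [-0.38  0.99  1.46  0.73  1.43 -1.02] F [ 0.4 -0.6 -0.4] t 10.07
delta cm [-3.    0.06  2.16] turn [-0.0011  0.0019 -0.0004] t 10.07
```

View pics/s2.png

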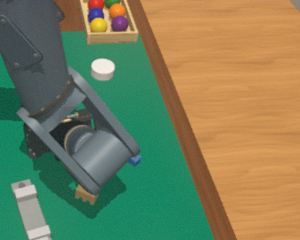

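>>> play_rows:
  gripper: [1, 1, 1, 1, 1]
  delta_pos:
    - [-0.8, 0.06, 0.6]
    - [-1.6, 0.06, 1.2]
    - [-2.4, 0.06, 1.7]
    - [-2.9, 0.06, 2.1]
    - [-2.9, 0.06, 2.1]
  turn:
    - [0, 0, 0]
    - [0, 0, 0]
    - [0, 0, 0]
    - [0, 0, 0]
    - [0, 0, 0]

```text
time: 10.75
position: [0.5881, 0.1033, 0.0115]
tool_rot: [0.547, 0.698, 0.284, -0.364]
ft_force: [0.3, -0.2, -1.2]
grip_width: 0.0601
grip_force: 25.0
```

```bash
python3 -c "
from h import *
st()"
```

```text
grasp pt vise [np.float64(120.2), np.float64(180.2), np.float64(22.3)] yaw 13.9 ydip -0.0016 tilt -55.0 w 0.0601 25.0 q [-0.38  1.05  1.45  0.74  1.4  -1.05] F [ 0.3 -0.2 -1.2] t 10.75
```

>>> play_rows:
  gripper: [1, 1, 1, 1]
  delta_pos:
    - [-0.08, 0, 0.06]
    - [-0.16, 0, 0.11]
    - [-0.2, 0, 0.14]
    - [-0.2, 0, 0.14]
  turn:
    - [0, 0, 0]
    - [0, 0, 0]
    - [0, 0, 0]
    - [0, 0, 0]

```text
time: 11.25
position: [0.5884, 0.1031, 0.0096]
tool_rot: [0.547, 0.698, 0.284, -0.364]
ft_force: [-0.2, -0.7, -1.2]
grip_width: 0.0597
grip_force: 25.0
```

```bash
python3 -c "
from h import *
st()"
```

```text
grasp pt vise [np.float64(120.5), np.float64(180.0), np.float64(20.5)] yaw 13.89 ydip -0.0007 tilt -55.0 w 0.0597 25.0 q [-0.38  1.05  1.45  0.74  1.4  -1.05] F [-0.2 -0.7 -1.2] t 11.25
```

>>> play_rows:
  gripper: [1, 1, 1, -1, -1, -1, -1, -1]
  delta_pos:
    - [-0.08, 0, 0.06]
    - [-0.08, 0, 0.06]
    - [-0.08, 0, 0.06]
    - [-0.08, 0, 0.06]
    - [-0.08, 0, 0.06]
    - [-0.08, 0, 0.06]
    - [-0.08, 0, 0.06]
    - [-0.08, 0, 0.06]
  turn:
    - [0, 0, 0]
    - [0, 0, 0]
    - [0, 0, 0]
    - [0, 0, 0]
    - [0, 0, 0]
    - [0, 0, 0]
    - [0, 0, 0]
    - [0, 0, 0]

```text
time: 12.25
position: [0.5883, 0.1033, 0.0087]
tool_rot: [0.547, 0.698, 0.284, -0.364]
ft_force: [0.3, 0.3, 2.8]
grip_width: 0.0866
grip_force: 1.3
```

```bash
python3 -c "
from h import *
st();goto(V(120,180,190),YAW,0,True);goto(V(120,180,100),YAW,40,True)"
```

```text
grasp pt vise [np.float64(120.4), np.float64(180.1), np.float64(19.6)] yaw 13.9 ydip -0.0009 tilt -55.0 w 0.0866 1.3 q [-0.38  1.05  1.45  0.74  1.4  -1.05] F [0.3 0.3 2.8] t 12.25
delta cm [ 12.4   -0.05 -10.59] turn [-8.000e-04 -9.605e-01 -4.000e-04] t 12.25
delta cm [ 4.69 -0.04 -6.69] turn [-1.0000e-03 -1.6586e+00 -1.0000e-04] t 12.25
```

>>> play_rows:
  gripper: [-1, -1, -1, -1, -1, -1, -1, -1, -1, -1]
  delta_pos:
    - [1.6, 0, -1.2]
    - [4.1, 0, -2.9]
    - [6, 0, -5]
    - [8, 0, -7]
    - [10, 0, -9]
    - [12, 0, -10]
    - [12.4, 0, -10.6]
    - [12.4, 0, -10.6]
    - [12.4, 0, -10.6]
    - [12.4, 0, -10.6]
  turn:
    - [0, 0, 0]
    - [0, 0, 0]
    - [0, -0.16, 0]
    - [0, -0.32, 0]
    - [0, -0.48, 0]
    - [0, -0.64, 0]
    - [0, -0.8, 0]
    - [0, -0.96, 0]
    - [0, -0.96, 0]
    - [0, -0.96, 0]

```text
time: 13.5
position: [0.5923, 0.0877, 0.1711]
tool_rot: [0.616, 0.787, 0.0, -0.001]
ft_force: [-0.2, -0.2, 0.3]
grip_width: 0.0866
grip_force: 0.0
```

Run:
```python
from h import *
st()
c=cam("wrist");np.savez("w1.npz",**c);save(c["color"],"w1.png")
hsv=cv2.cvtColor(c["color"],cv2.COLOR_RGB2HSV)
m=cv2.inRange(hsv,(8,35,110),(36,255,255))
for k in cv2.findContours(m,0,2)[0]:
    if 300<cv2.contourArea(k)<8000:
        r=cv2.minAreaRect(k);print(r,[vp(ray(c,*q,.04)) for q in cv2.boxPoints(r)])
print(proj(c,V(120,180,40)))
```

```text
grasp pt vise [np.float64(120.5), np.float64(179.6), np.float64(190.1)] yaw 13.88 ydip -0.0007 tilt -0.1 w 0.0866 0.0 q [-0.04  0.55  1.55  0.    1.04 -0.28] F [-0.2 -0.2  0.3] t 13.5
((369.5, 307.5), (43.0, 283.0), 90.0) [[np.float64(92.6), np.float64(50.9), np.float64(40.0)], [np.float64(408.3), np.float64(50.7), np.float64(40.0)], [np.float64(422.4), np.float64(-7.7), np.float64(40.0)], [np.float64(91.1), np.float64(-7.5), np.float64(40.0)]]
((419.7871398925781, 272.3713073730469), (54.030521392822266, 26.368486404418945), 84.2894058227539) [[np.float64(282.0), np.float64(99.4), np.float64(40.0)], [np.float64(309.6), np.float64(102.5), np.float64(40.0)], [np.float64(326.9), np.float64(35.1), np.float64(40.0)], [np.float64(297.7), np.float64(31.6), np.float64(40.0)]]
((86.5562973022461, 272.313720703125), (26.458072662353516, 54.09988021850586), 7.352379322052002) [[np.float64(-86.4), np.float64(36.0), np.float64(40.0)], [np.float64(-67.4), np.float64(103.1), np.float64(40.0)], [np.float64(-39.9), np.float64(99.1), np.float64(40.0)], [np.float64(-57.4), np.float64(31.4), np.float64(40.0)]]
((253.5, 171.5), (49.0, 61.0), 90.0) [[np.float64(91.5), np.float64(207.0), np.float64(40.0)], [np.float64(150.6), np.float64(206.9), np.float64(40.0)], [np.float64(152.0), np.float64(156.8), np.float64(40.0)], [np.float64(90.0), np.float64(156.9), np.float64(40.0)]]
[252.45539558 173.93531996]
```

View pics/w1.png

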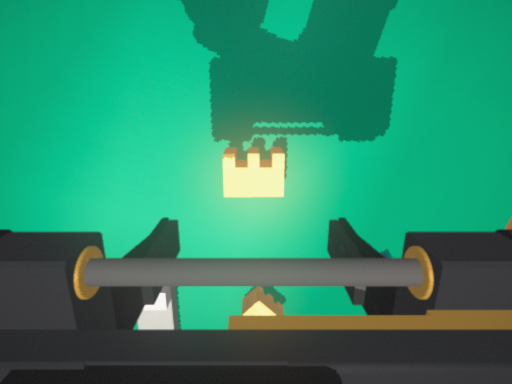

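The picture shows the block flat on its side at (223–284, 148–196), notches facing +y (image up), square to the vise. Regrasping with a +40° tilt.

```bash
python3 -c "
from h import *
goto(V(121,182,100),YAW,40,True);goto(V(121,182,23),YAW,40,True)"
```

```text
delta cm [-0.92  0.06  8.53] turn [-0.0015 -0.6996 -0.0011] t 13.55
delta cm [-0.94  0.07 16.23] turn [-0.0015 -0.6996 -0.0011] t 13.55
```

>>> play_rows:
  gripper: [-1, -1, -1, -1, -1, -1, -1, -1, -1, -1, -1]
  delta_pos:
    - [-0.2, 0, 2]
    - [-0.4, 0, 4]
    - [-0.6, 0, 6]
    - [-0.9, 0.06, 8.5]
    - [-0.92, 0.06, 8.5]
    - [-0.92, 0.06, 10]
    - [-0.92, 0.06, 12]
    - [-0.93, 0.06, 14]
    - [-0.94, 0.07, 15.5]
    - [-0.94, 0.07, 16.2]
    - [-0.94, 0.07, 16.2]
  turn:
    - [0, -0.16, 0]
    - [0, -0.32, 0]
    - [0, -0.48, 0]
    - [0, -0.64, 0]
    - [0, -0.7, 0]
    - [0, -0.7, 0]
    - [0, -0.7, 0]
    - [0, -0.7, 0]
    - [0, -0.7, 0]
    - [0, -0.7, 0]
    - [0, -0.7, 0]

```text
time: 14.92
position: [0.595, 0.0788, 0.0085]
tool_rot: [0.579, 0.74, -0.212, 0.27]
ft_force: [0.5, -0.1, -0.2]
grip_width: 0.0867
grip_force: 0.0
```

```bash
python3 -c "
from h import *
st();goto(V(121,182,23),YAW,40,True)"
```

```text
grasp pt vise [np.float64(121.0), np.float64(182.6), np.float64(23.0)] yaw 13.89 ydip -0.0014 tilt 40.1 w 0.0867 0.0 q [ 0.27  0.92  1.61 -0.95  0.91  0.76] F [ 0.5 -0.1 -0.2] t 14.93
delta cm [-0.04  0.    0.04] turn [-0.0013  0.0019  0.0007] t 14.93
```

>>> play_rows:
  gripper: [1, 1, 1, 1, 1, 1, 1, 1, 1, 1, 1, 1]
  delta_pos:
    - [0, 0, 0]
    - [0, 0, 0]
    - [0, 0, 0]
    - [0, 0, 0]
    - [0, 0, 0]
    - [0, 0, 0]
    - [0, 0, 0]
    - [-0.6, 0, -0.75]
    - [-2, 0, -2.4]
    - [-4, 0, -4.8]
    - [-6.4, 0, -7.7]
    - [-6.4, 0, -7.7]
  turn:
    - [0, 0, 0]
    - [0, 0, 0]
    - [0, 0, 0]
    - [0, 0, 0]
    - [0, 0, 0]
    - [0, 0, 0]
    - [0, 0, 0]
    - [0, 0, 0]
    - [0, 0, 0]
    - [0, 0, 0]
    - [0, 0, 0]
    - [0, 0, 0]
  squeeze: 25

```text
time: 16.42
position: [0.5971, 0.0802, 0.1132]
tool_rot: [0.58, 0.739, -0.209, 0.272]
ft_force: [0.5, -0.0, -1.3]
grip_width: 0.0599
grip_force: 25.0
```

```bash
python3 -c "
from h import *
st();goto(V(0,-8,140),YAW,-50,True);goto(V(0,-8,100),YAW,-50,True)"
```

```text
grasp pt vise [np.float64(123.3), np.float64(183.4), np.float64(127.7)] yaw 13.91 ydip 0.0069 tilt 40.1 w 0.0599 25.0 q [ 0.28  0.75  1.6  -0.86  1.02  0.59] F [ 0.5 -0.  -1.3] t 16.43
delta cm [-13.59 -12.33   9.42] turn [7.6000e-03 1.5724e+00 8.0000e-04] t 16.43
delta cm [-11.01 -12.36  12.48] turn [7.6000e-03 1.5724e+00 8.0000e-04] t 16.43
```

>>> play_rows:
  gripper: [1, 1, 1, 1, 1, 1, 1, 1, 1, 1, 1, 1]
  delta_pos:
    - [-1.4, -1.2, 0.9]
    - [-2.7, -2.5, 1.9]
    - [-4.1, -3.7, 2.8]
    - [-5.4, -4.9, 3.8]
    - [-6.8, -6.2, 4.7]
    - [-8.2, -7.4, 5.6]
    - [-9.5, -8.6, 6.6]
    - [-10.9, -9.9, 7.5]
    - [-12.2, -11.1, 8.5]
    - [-13.6, -12.3, 9.4]
    - [-13.6, -12.33, 9.4]
    - [-13.6, -12.33, 9.4]
  turn:
    - [0, 0.157, 0]
    - [0, 0.314, 0]
    - [0, 0.471, 0]
    - [0, 0.628, 0]
    - [0, 0.785, 0]
    - [0, 0.942, 0]
    - [0, 1.1, 0]
    - [0, 1.257, 0]
    - [0, 1.414, 0]
    - [0.007, 1.572, 0]
    - [0.007, 1.572, 0]
    - [0.007, 1.572, 0]

```text
time: 17.92
position: [0.5144, -0.1092, 0.1245]
tool_rot: [0.56, 0.713, 0.258, -0.335]
ft_force: [0.3, -0.2, -1.5]
grip_width: 0.0602
grip_force: 25.0
```

Run:
```python
from h import *
st()
goto(V(0,-7,60),YAW,-50,True)
c=cam("side");b=cam("top")
A=cv2.resize(c["color"][190:340,150:310],(480,450));B=cv2.resize(b["color"][150:270,270:400],(390,360))
im=np.zeros((450,800,3),np.uint8);im[:,:480]=A;im[:320,480:]=cv2.resize(b["color"][160:280,265:385],(320,320));save(im,"s3.png")
```

```text
grasp pt vise [np.float64(-2.3), np.float64(-7.4), np.float64(136.7)] yaw 13.91 ydip -0.0078 tilt -50.0 w 0.0602 25.0 q [-0.7   0.84  1.46  0.46  1.61 -1.11] F [ 0.3 -0.2 -1.5] t 17.93
delta cm [-5.85  0.3   4.96] turn [-0.0051  0.0002 -0.0059] t 17.93
```

View pics/s3.png

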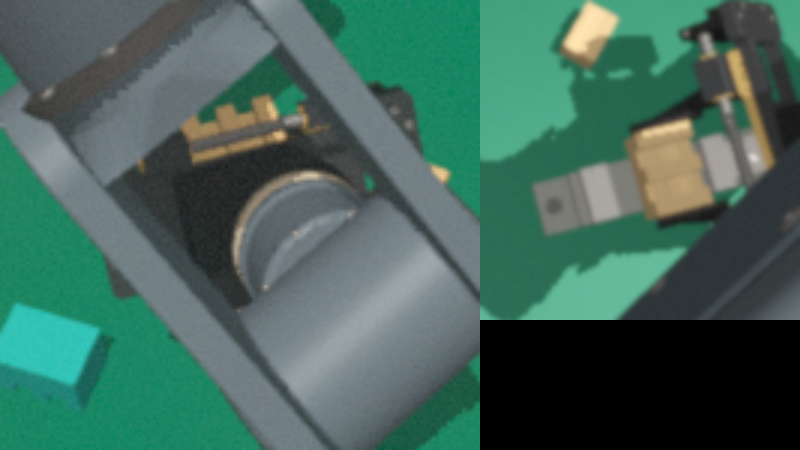

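Notches now face up and the block is held over the bed. Lowering in stages.

>>> play_rows:
  gripper: [1, 1, 1, 1, 1, 1, 1]
  delta_pos:
    - [-1.1, 0.1, 1]
    - [-2.3, 0.2, 2]
    - [-3.5, 0.3, 3]
    - [-4.7, 0.3, 4]
    - [-5.85, 0.3, 4.96]
    - [-5.85, 0.3, 4.96]
    - [-5.85, 0.3, 4.96]
  turn:
    - [-0.005, 0, -0.006]
    - [-0.005, 0, -0.006]
    - [-0.005, 0, -0.006]
    - [-0.005, 0, -0.006]
    - [-0.005, 0, -0.006]
    - [-0.005, 0, -0.006]
    - [-0.005, 0, -0.006]

```text
time: 18.9
position: [0.5172, -0.1089, 0.0482]
tool_rot: [0.558, 0.714, 0.261, -0.332]
ft_force: [0.6, 0.3, -0.3]
grip_width: 0.0599
grip_force: 25.0
```

```bash
python3 -c "
from h import *
st();goto(V(0,-7,47.5),YAW,-50,True)"
```

```text
grasp pt vise [np.float64(0.4), np.float64(-7.8), np.float64(60.4)] yaw 13.91 ydip 0.0009 tilt -50.0 w 0.0599 25.0 q [-0.7   0.96  1.46  0.47  1.5  -1.17] F [ 0.6  0.3 -0.3] t 18.9
delta cm [-0.94 -0.05  0.89] turn [0.0004 0.0004 0.0009] t 18.9
```

>>> play_rows:
  gripper: [1, 1, 1, 1, 1]
  delta_pos:
    - [-0.3, -0.05, 0.3]
    - [-0.6, -0.1, 0.6]
    - [-0.94, -0.13, 0.89]
    - [-0.94, -0.13, 0.89]
    - [-0.94, -0.13, 0.89]
  turn:
    - [0, 0, 0]
    - [0, 0, 0]
    - [0, 0, 0]
    - [0, 0, 0]
    - [0, 0, 0]

```text
time: 19.52
position: [0.5157, -0.1084, 0.0352]
tool_rot: [0.558, 0.714, 0.261, -0.332]
ft_force: [0.7, 0.1, -0.9]
grip_width: 0.0598
grip_force: 25.0
```

```bash
python3 -c "
from h import *
st();goto(V(-.8,-7,45),YAW,-50,True)"
```

```text
grasp pt vise [np.float64(-0.9), np.float64(-6.9), np.float64(47.4)] yaw 13.92 ydip 0.0008 tilt -50.0 w 0.0598 25.0 q [-0.7   0.98  1.46  0.47  1.48 -1.18] F [ 0.7  0.1 -0.9] t 19.52
delta cm [-0.19  0.01  0.14] turn [0.0002 0.0005 0.0009] t 19.52
```

>>> play_rows:
  gripper: [1, 1, 1, 1]
  delta_pos:
    - [-0.08, 0, 0.06]
    - [-0.15, 0, 0.13]
    - [-0.19, 0, 0.16]
    - [-0.19, 0, 0.16]
  turn:
    - [0, 0, 0]
    - [0, 0, 0]
    - [0, 0, 0]
    - [0, 0, 0]

```text
time: 20.02
position: [0.5157, -0.1084, 0.0327]
tool_rot: [0.558, 0.714, 0.261, -0.332]
ft_force: [0.1, -0.2, -1.2]
grip_width: 0.0597
grip_force: 25.0
```

```bash
python3 -c "
from h import *
st()"
```

```text
grasp pt vise [np.float64(-0.9), np.float64(-6.8), np.float64(44.9)] yaw 13.93 ydip 0.0007 tilt -50.0 w 0.0597 25.0 q [-0.7   0.98  1.46  0.47  1.48 -1.18] F [ 0.1 -0.2 -1.2] t 20.02
```

>>> play_rows:
  gripper: [1, 1, 1, 1]
  delta_pos:
    - [-0.06, 0, 0.05]
    - [-0.12, 0, 0.1]
    - [-0.15, 0, 0.13]
    - [-0.15, 0, 0.13]
  turn:
    - [0, 0, 0]
    - [0, 0, 0]
    - [0, 0, 0]
    - [0, 0, 0]

```text
time: 20.52
position: [0.5157, -0.1084, 0.032]
tool_rot: [0.558, 0.714, 0.261, -0.333]
ft_force: [-0.3, -2.1, 5.6]
grip_width: 0.0599
grip_force: 25.0
```

```bash
python3 -c "
from h import *
st()"
```

```text
grasp pt vise [np.float64(-0.9), np.float64(-6.9), np.float64(44.2)] yaw 13.92 ydip 0.0012 tilt -50.0 w 0.0599 25.0 q [-0.7   0.98  1.46  0.47  1.48 -1.18] F [-0.3 -2.1  5.6] t 20.52
```

>>> play_rows:
  gripper: [-1, -1, -1, -1, -1, -1, -1, -1, -1, -1, -1, -1]
  delta_pos:
    - [0, 0, 0]
    - [0, 0, 0]
    - [0, 0, 0]
    - [0, 0, 0]
    - [0.8, 0, -0.65]
    - [2.3, 0, -2]
    - [4.6, 0, -3.9]
    - [7.7, 0, -6.5]
    - [10.5, 0, -9]
    - [12, 0, -10]
    - [12, 0, -10]
    - [12, 0, -10]
  turn:
    - [0, 0, 0]
    - [0, 0, 0]
    - [0, 0, 0]
    - [0, 0, 0]
    - [0, 0, 0]
    - [0, 0, 0]
    - [0, -0.15, 0]
    - [0, -0.31, 0]
    - [0, -0.47, 0]
    - [0, -0.63, 0]
    - [0, -0.8, 0]
    - [0, -0.873, 0]

```text
time: 22.02
position: [0.5148, -0.1062, 0.1897]
tool_rot: [0.616, 0.788, -0.0, 0.003]
ft_force: [-0.3, 0.2, -0.9]
grip_width: 0.087
grip_force: 0.0
```

Run:
```python
from h import *
st()
goto(V(-.8,-116,100),YAW,0,True)
goto(V(-.8,-116,56),YAW,0,True)
c=cam("wrist");np.savez("w2.npz",**c);save(c["color"][60:300,130:400],"w2.png")
print([proj(c,V(x,y,64)).round(1).tolist() for x in(-30,30) for y in(-20,20)])
```

```text
grasp pt vise [np.float64(-1.3), np.float64(10.1), np.float64(208.7)] yaw 14.02 ydip 0.0034 tilt 0.3 w 0.087 0.0 q [-0.41  0.44  1.72 -0.    0.98 -0.66] F [-0.3  0.2 -0.9] t 22.02
delta cm [-12.54  -0.02  10.94] turn [0.0034 0.0052 0.002 ] t 22.02
delta cm [-12.52  -0.03  15.34] turn [0.0034 0.0052 0.002 ] t 22.02
[[223.8, 203.7], [222.7, 164.9], [283.5, 203.7], [284.8, 164.9]]
```

View pics/w2.png

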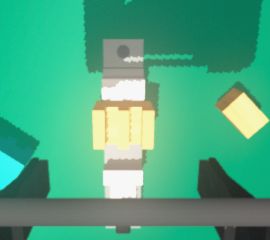

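The block stands in the vise with the notches up (crop 92–155, 100–150), with a gap to the sliding jaw. Next I'll measure how centred and square it is.

Run:
```python
from h import *
c=dict(np.load("w2.npz"));hsv=cv2.cvtColor(c["color"],cv2.COLOR_RGB2HSV)
g=cv2.inRange(hsv,(40,90,0),(100,255,255))
def span(r,a=195,b=315):
    x=np.flatnonzero(g[r,a:b]==0)+a; return x.min(),x.max()+1
for r in list(range(104,120,4))+list(range(136,160,4))+list(range(166,214,4))+list(range(218,254,5)):
    a,b=span(r);z=.008 if r<125 else .04 if r<158 else .064 if r<212 else .04
    A,B=vp(ray(c,a,r+.5,z)),vp(ray(c,b,r+.5,z));print(r,a,b,A[:2],B[:2],"mid",round((A[0]+B[0])/2,1))
```

```text
104 233 274 [np.float64(-22.4), np.float64(74.2)] [np.float64(22.3), np.float64(74.3)] mid -0.0
108 233 274 [np.float64(-22.5), np.float64(70.0)] [np.float64(22.4), np.float64(70.1)] mid -0.1
112 233 274 [np.float64(-22.6), np.float64(65.7)] [np.float64(22.5), np.float64(65.8)] mid -0.1
116 233 273 [np.float64(-22.7), np.float64(61.4)] [np.float64(21.4), np.float64(61.5)] mid -0.7
136 233 277 [np.float64(-21.1), np.float64(44.0)] [np.float64(23.8), np.float64(44.0)] mid 1.3
140 231 278 [np.float64(-23.2), np.float64(39.9)] [np.float64(24.9), np.float64(40.0)] mid 0.8
144 231 288 [np.float64(-23.3), np.float64(35.8)] [np.float64(35.3), np.float64(35.9)] mid 6.0
148 231 288 [np.float64(-23.4), np.float64(31.7)] [np.float64(35.4), np.float64(31.7)] mid 6.0
152 231 288 [np.float64(-23.4), np.float64(27.5)] [np.float64(35.6), np.float64(27.5)] mid 6.1
156 230 288 [np.float64(-24.6), np.float64(23.3)] [np.float64(35.7), np.float64(23.3)] mid 5.6
166 223 288 [np.float64(-29.8), np.float64(18.4)] [np.float64(33.2), np.float64(18.5)] mid 1.7
170 222 288 [np.float64(-30.9), np.float64(14.4)] [
[... 1084 characters left out ...]
t64(-46.5)] mid 1.1
223 234 276 [np.float64(-21.7), np.float64(-52.5)] [np.float64(25.0), np.float64(-52.5)] mid 1.7
228 233 273 [np.float64(-22.9), np.float64(-58.6)] [np.float64(21.8), np.float64(-58.6)] mid -0.5
233 233 274 [np.float64(-23.0), np.float64(-64.7)] [np.float64(23.1), np.float64(-64.7)] mid 0.1
238 233 274 [np.float64(-23.1), np.float64(-70.9)] [np.float64(23.2), np.float64(-71.0)] mid 0.0
243 233 274 [np.float64(-23.2), np.float64(-77.2)] [np.float64(23.4), np.float64(-77.2)] mid 0.1
248 234 272 [np.float64(-22.2), np.float64(-83.6)] [np.float64(21.2), np.float64(-83.6)] mid -0.5
253 235 272 [np.float64(-21.1), np.float64(-90.0)] [np.float64(21.3), np.float64(-90.0)] mid 0.1
```

>>> play_rows:
  gripper: [-1, -1, -1, -1, -1, 1, 1, 1, 1, 1, 1, 1]
  delta_pos:
    - [-4, 0, 0]
    - [-8.5, 0, 3]
    - [-12.5, 0, 7]
    - [-12.5, 0, 12]
    - [-12.5, 0, 15.3]
    - [-12.5, 0, 15.3]
    - [-12.5, 0, 15.3]
    - [-12.5, 0, 15.3]
    - [-12.5, 0, 15.3]
    - [-12.5, 0, 15.3]
    - [-12.5, 0, 15.3]
    - [-12.5, 0, 15.3]
  turn:
    - [0.003, 0.005, 0.002]
    - [0.003, 0.005, 0.002]
    - [0.003, 0.005, 0.002]
    - [0.003, 0.005, 0.002]
    - [0.003, 0.005, 0.002]
    - [0.003, 0.005, 0.002]
    - [0.003, 0.005, 0.002]
    - [0.003, 0.005, 0.002]
    - [0.003, 0.005, 0.002]
    - [0.003, 0.005, 0.002]
    - [0.003, 0.005, 0.002]
    - [0.003, 0.005, 0.002]
  squeeze: 40

```text
time: 23.58
position: [0.5456, -0.2292, 0.0341]
tool_rot: [0.617, 0.787, 0.0, -0.002]
ft_force: [-0.7, 0.2, -0.2]
grip_width: 0.0249
grip_force: 0.0
```

>>> play_rows:
  gripper: [1, 1, 1, 1, 1, 1, 1, 1, 1, 1, 1, 1]
  delta_pos:
    - [0, 0, 0]
    - [0, 0, 0]
    - [0, 0, 0]
    - [0, 0, 0]
    - [0.3, 0, 0]
    - [0.8, 0, 0]
    - [1.3, 0, 0]
    - [1.8, 0, 0]
    - [2.3, 0, 0]
    - [2.8, 0, 0]
    - [3, 0, 0]
    - [3, 0, 0]
  turn:
    - [0, 0, 0]
    - [0, 0, 0]
    - [0, 0, 0]
    - [0, 0, 0]
    - [0, 0, 0]
    - [0, 0, 0]
    - [0, 0, 0]
    - [0, 0, 0]
    - [0, 0, 0]
    - [0, 0, 0]
    - [0, 0, 0]
    - [0, 0, 0]

```text
time: 25.08
position: [0.538, -0.1992, 0.034]
tool_rot: [0.617, 0.787, 0.001, -0.003]
ft_force: [-3.0, -1.6, -2.3]
grip_width: 0.0154
grip_force: 40.0
```

```bash
cat >> h.py <<'E'
def fv():
    F=robot.get_obs()["ft_force"];a=np.radians(YAW);print("F vise x,y,z",round(np.cos(a)*F[0]+np.sin(a)*F[1],1),round(-np.sin(a)*F[0]+np.cos(a)*F[1],1),round(F[2],1))
E
python3 -c "
from h import *
st();fv()"
```

```text
grasp pt vise [np.float64(-1.0), np.float64(-86.0), np.float64(53.0)] yaw 13.81 ydip -0.0031 tilt -0.3 w 0.0154 40.0 q [-0.55  0.74  1.69  0.    0.72 -0.79] F [-3.  -1.6 -2.3] t 25.07
F vise x,y,z -3.3 -0.8 -2.3
```

>>> play_rows:
  gripper: [1, 1, 1, 1, 1]
  delta_pos:
    - [0.2, 0.05, 0]
    - [0.4, 0.05, 0]
    - [0.6, 0.05, 0]
    - [0.8, 0.05, 0]
    - [0.8, 0.05, 0]
  turn:
    - [0, 0, 0]
    - [0, 0, 0]
    - [0, 0, 0]
    - [0, 0, 0]
    - [0, 0, 0]

```text
time: 25.7
position: [0.5363, -0.1923, 0.034]
tool_rot: [0.617, 0.787, -0.0, -0.003]
ft_force: [-3.9, -5.1, -2.2]
grip_width: 0.0159
grip_force: 40.0
```

```bash
python3 -c "
from h import *
st();fv()"
```

```text
grasp pt vise [np.float64(-1.0), np.float64(-78.8), np.float64(53.0)] yaw 13.82 ydip -0.0037 tilt -0.3 w 0.0159 40.0 q [-0.54  0.73  1.7   0.    0.71 -0.78] F [-3.9 -5.1 -2.2] t 25.7
F vise x,y,z -5.0 -4.0 -2.2
```

>>> play_rows:
  gripper: [1, 1, 1, 1]
  delta_pos:
    - [0.1, -0.1, 0]
    - [0.2, -0.1, 0]
    - [0.2, -0.1, 0]
    - [0.2, -0.1, 0]
  turn:
    - [0, 0, 0]
    - [0, 0, 0]
    - [0, 0, 0]
    - [0, 0, 0]

```text
time: 26.2
position: [0.5358, -0.1905, 0.034]
tool_rot: [0.617, 0.787, 0.0, -0.002]
ft_force: [-0.7, -4.1, -7.3]
grip_width: 0.0156
grip_force: 40.0
```

```bash
python3 -c "
from h import *
st();fv()"
```

```text
grasp pt vise [np.float64(-1.1), np.float64(-77.0), np.float64(53.0)] yaw 13.81 ydip -0.002 tilt -0.2 w 0.0156 40.0 q [-0.54  0.73  1.71  0.    0.71 -0.78] F [-0.7 -4.1 -7.3] t 26.2
F vise x,y,z -1.7 -3.8 -7.3
```

>>> play_rows:
  gripper: [1, 1, 1, 1]
  delta_pos:
    - [0.1, 0, 0]
    - [0.1, 0, 0]
    - [0.1, 0, 0]
    - [0.1, 0, 0]
  turn:
    - [0, 0, 0]
    - [0, 0, 0]
    - [0, 0, 0]
    - [0, 0, 0]

```text
time: 26.7
position: [0.5356, -0.1895, 0.034]
tool_rot: [0.617, 0.787, 0.0, -0.002]
ft_force: [0.4, -4.0, -9.2]
grip_width: 0.0157
grip_force: 40.0
```

```bash
python3 -c "
from h import *
st();fv()"
```

```text
grasp pt vise [np.float64(-1.1), np.float64(-75.9), np.float64(53.0)] yaw 13.8 ydip -0.0019 tilt -0.2 w 0.0157 40.0 q [-0.54  0.73  1.71  0.    0.71 -0.78] F [ 0.4 -4.  -9.2] t 26.7
F vise x,y,z -0.6 -3.9 -9.2
```

>>> play_rows:
  gripper: [1, 1, 1, 1]
  delta_pos:
    - [0.1, 0, -0.03]
    - [0.1, 0, -0.03]
    - [0.1, 0, -0.03]
    - [0.1, 0, -0.03]
  turn:
    - [0, 0, 0]
    - [0, 0, 0]
    - [0, 0, 0]
    - [0, 0, 0]

```text
time: 27.2
position: [0.5356, -0.1895, 0.0341]
tool_rot: [0.617, 0.787, 0.0, -0.001]
ft_force: [1.6, -6.5, -12.8]
grip_width: 0.0156
grip_force: 40.0
```

```bash
python3 -c "
from h import *
st();fv()"
```

```text
grasp pt vise [np.float64(-1.1), np.float64(-75.9), np.float64(53.1)] yaw 13.82 ydip -0.0017 tilt -0.1 w 0.0156 40.0 q [-0.54  0.73  1.71  0.    0.7  -0.78] F [  1.6  -6.5 -12.8] t 27.2
F vise x,y,z 0.0 -6.7 -12.8
```

>>> play_rows:
  gripper: [1, 1, 1, 1, 1]
  delta_pos:
    - [0.05, 0, 0.08]
    - [0.1, 0, 0.08]
    - [0.15, 0, 0.08]
    - [0.15, 0, 0.08]
    - [0.15, 0, 0.08]
  turn:
    - [0, 0, 0]
    - [0, 0, 0]
    - [0, 0, 0]
    - [0, 0, 0]
    - [0, 0, 0]

```text
time: 27.82
position: [0.5356, -0.1895, 0.0341]
tool_rot: [0.617, 0.787, -0.0, -0.0]
ft_force: [-0.8, -9.7, -9.2]
grip_width: 0.0158
grip_force: 40.0
```

```bash
python3 -c "
from h import *
st();fv()"
```

```text
grasp pt vise [np.float64(-1.0), np.float64(-75.8), np.float64(53.1)] yaw 13.85 ydip -0.0012 tilt 0.0 w 0.0158 40.0 q [-0.54  0.73  1.71 -0.    0.7  -0.78] F [-0.8 -9.7 -9.2] t 27.82
F vise x,y,z -3.1 -9.2 -9.2
```

>>> play_rows:
  gripper: [1, 1, 1, 1, 1, 1]
  delta_pos:
    - [0.07, -0.02, 0.07]
    - [0.14, -0.02, 0.1]
    - [0.2, -0.02, 0.1]
    - [0.23, -0.02, 0.1]
    - [0.23, -0.02, 0.1]
    - [0.23, -0.02, 0.1]
  turn:
    - [0, 0, 0]
    - [0, 0, 0]
    - [0, 0, 0]
    - [0, 0, 0]
    - [0, 0, 0]
    - [0, 0, 0]

```text
time: 28.58
position: [0.5357, -0.1895, 0.034]
tool_rot: [0.616, 0.787, -0.001, 0.002]
ft_force: [-2.2, -14.0, -5.3]
grip_width: 0.0157
grip_force: 40.0
```

```bash
python3 -c "
from h import *
st();fv()"
```

```text
grasp pt vise [np.float64(-1.0), np.float64(-75.8), np.float64(53.0)] yaw 13.9 ydip -0.0 tilt 0.2 w 0.0157 40.0 q [-0.54  0.73  1.71 -0.    0.7  -0.77] F [ -2.2 -14.   -5.3] t 28.57
F vise x,y,z -5.5 -13.0 -5.3
```

>>> play_rows:
  gripper: [1, 1, 1, 1, 1, 1, 1, 1, -1, -1, -1, -1]
  delta_pos:
    - [0.04, 0.03, 0]
    - [0.04, 0.03, 0]
    - [0.04, 0.03, 0]
    - [0.04, 0.03, 0]
    - [0.04, 0.03, 0]
    - [0.04, 0.03, 0]
    - [-0.15, 0.03, 0]
    - [-0.3, 0.03, 0]
    - [-0.3, 0.03, 0]
    - [-0.3, 0.03, 0]
    - [-0.3, 0.03, 0]
    - [-0.3, 0.03, 0]
  turn:
    - [0, 0, 0]
    - [0, 0, 0]
    - [0, 0, 0]
    - [0, 0, 0]
    - [0, 0, 0]
    - [0, 0, 0]
    - [0, 0, 0]
    - [0, 0, 0]
    - [0, 0, 0]
    - [0, 0, 0]
    - [0, 0, 0]
    - [0, 0, 0]

```text
time: 30.08
position: [0.535, -0.1873, 0.0328]
tool_rot: [0.617, 0.787, 0.0, -0.002]
ft_force: [-0.8, -0.4, -0.3]
grip_width: 0.0477
grip_force: 0.0
```

>>> play_rows:
  gripper: [-1, -1, -1, -1, -1, -1, -1, -1, -1, -1]
  delta_pos:
    - [0, 0, 0]
    - [0, 0, -3]
    - [0, 0, -8]
    - [2, 0, -13]
    - [6, 0, -15.5]
    - [10, 0, -15.5]
    - [12, 0, -15.5]
    - [12, 0, -15.5]
    - [12, 0, -15.5]
    - [12, 0, -15.5]
  turn:
    - [0, 0, 0]
    - [0, 0, 0]
    - [0, 0, 0]
    - [0, 0, 0]
    - [0, 0, 0]
    - [0, 0, 0]
    - [0, 0, 0]
    - [0, 0, 0]
    - [0, 0, 0]
    - [0, 0, 0]

```text
time: 31.32
position: [0.5074, -0.073, 0.1878]
tool_rot: [0.617, 0.787, 0.0, -0.002]
ft_force: [-0.5, 0.4, 0.8]
grip_width: 0.087
grip_force: 0.0
```

Run:
```python
from h import *
st()
c=cam("wrist");np.savez("w3.npz",**c);save(cv2.resize(c["color"][80:260,170:340],None,fx=3,fy=3),"w3.png")
```

```text
grasp pt vise [np.float64(-0.4), np.float64(44.0), np.float64(206.8)] yaw 13.74 ydip -0.0023 tilt -0.2 w 0.087 0.0 q [-0.36  0.43  1.75  0.    0.97 -0.6 ] F [-0.5  0.4  0.8] t 31.32
```

View pics/w3.png

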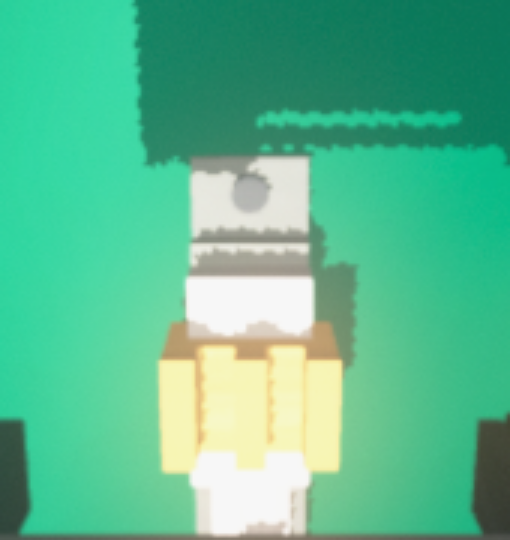

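The block stands notches up between both jaws (crop 160–341; jaws 186–314, same centre) and square. One last numeric check before handing in.

Run:
```python
from h import *
c=dict(np.load("w3.npz"))
q=[vp(ray(c,170+u/3,80+v/3,.064))[:2] for u,v in((160,360),(340,360),(162,471),(341,471))]
print(np.array(q,float))
P=np.array(q,float)
if np.all(np.abs(np.abs(P[:,0])-30)<2.5) and np.all(np.abs(np.abs(P[:,1])-20)<2.5): print(robot.hand_in())
```

```text
[[-30.2  19.9]
 [ 29.5  19.8]
 [-30.8 -20.5]
 [ 30.8 -20.6]]
the job is handed in; nothing more can be done
None
```

The job is handed in after about 31 s of robot time. The cue block is clamped notches up, square and centred to within about 1 mm by the last wrist image. The jaw was pressed on with about 10 N, a figure worked out from the wrist force less the jaw's sliding friction. I never reached for the chalk, tin, brush or look-alikes, but did not check their positions afterwards.

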